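# Load a sample carrier on the probe station and hold the probes in contact

## Task

Take the red-tabbed sample carrier out of its stand, hook it over the steel rail at the blue band with its metal coupon facing the needles, and slide it along the rail (without lifting it over the needles) until it is centred on the orange band, then let go of it. Then press the spring-return dial on the grey box down past its first two clicks to the third (30 mm down, short of the bottom stop) and finish while still holding it there, so the probes stay on the sample. Do not press the dial before the carrier is in place, leave the blue-tabbed carrier in its stand and do not knock the other things about.

Things in the scene. Friction and masses are not known exactly. Their poses are not given: they have to be found in the camera images.
- carrier_grip (a point): Red-tabbed carrier to be loaded: centre of its red plastic tab (14 mm along own x, 30 mm along own y, 45 mm tall, white centre line), the part to grasp; the tab spans 11 to 56 mm above carrier_hook. Own z up, own x points to the side of the metal coupon. Carrier about 0.16 kg; it starts upright in an orange stand 74 x 60 x 45 mm with its plate in an 8 mm slot 35 mm deep; lift it straight up at least 40 mm to free it.
- carrier_hook (a point): Centre of the downward-open hook of the red-tabbed carrier, 33.5 mm below carrier_grip; coincides with the rail's axis when the carrier hangs fully home. The hook channel runs along own y (40 mm wide), is 16 mm wide in own x (rail 10 mm thick), its roof 5 mm above this point. On the -x side a dark lip reaches 12 mm below this point (x -16 to -8 mm); on the +x side an aluminium plate (x 8 to 14 mm, 50 mm wide) reaches 85 mm below it.
- carrier_coupon (a point): Centre of the 32 mm bright metal coupon on the outer (+x) face of the red-tabbed carrier's plate: 16 mm to +x and 52 mm below carrier_hook.
- carrier: The whole red-tabbed carrier, same origin and axes as carrier_hook.
- spare_grip (a point): Tab centre of the other carrier, same shape but with a blue tab and a copper coupon, in a like stand; leave it there.
- load (a point): Centre of the 12 mm wide blue band on the steel rail, on the rail's axis, 130 mm above the surface; the place to hook on. The rail is 10 mm thick, runs along this frame's y; x points away from the robot to the needles' side. Rail posts (18 mm thick, as high as the rail's axis) stand 60 mm to +y and 260 mm to -y of here.
- mark (a point): Centre of the 10 mm wide orange band on the same rail, on its axis, 110 to 180 mm to -y of the blue band; same axes. The black probe head with two brass needles stands at +x of it (50 to 120 mm away, up to 114 mm above the surface); the needles move toward the coupon as the dial goes down.
- dial (a joint): Travel of the press-dial, m: 0 up, grows as it is pressed straight down; clicks (force dips) at 0.010, 0.020 and 0.030, bottom stop at 0.038. Springs back when let go. Resistance grows from about 2.5 N at the top to 7 N at 0.030, with a ripple of 2 N added up and down between clicks (hardest about 2.5 mm past each click, easiest 2.5 mm before the next).
- dial_top (a point): Centre of the top face of the black press-dial, a round head 50 mm across and 14 mm thick on an 18 mm stem, moving with it; 156 mm above the surface when up. Grey box under it 90 x 80 mm, 100 mm high. Two white rings and an orange one on the stem sink into the collar in turn at the clicks, the orange one at the third.
- tweezers: Bystander: black tweezers, 135 mm long, 6 mm high, lying flat; leave alone.
- vial: Bystander: small jar, 28 mm wide, 55 mm tall; leave alone.
- screwdriver: Bystander: yellow-handled screwdriver, 150 mm long, lying; leave alone.
- dish: Bystander: shallow glass dish, 70 mm wide, 16 mm high; leave alone.
- screwtray: Bystander: grey two-compartment tray, 90 x 70 x 25 mm; leave alone.
- weight: Bystander: brass knobbed weight, 36 mm wide and tall; leave alone.
Mind the look-alikes: they are no part of the job. What is shaped like the carrier but turquoise is not meant.

How it is judged:
On the way, in this order (a step that is already met when the one before it is completed fails the run):
1. the carrier hangs on the rail at the blue band, coupon towards the needles (x of carrier_hook in the frame of load between -0.006 and 0.006 m and z of carrier_hook in the frame of load between -0.005 and 0.005 m and x of carrier_coupon in the frame of load above 0 m and angle between carrier_hook's own z axis and vertical below 0.35 rad and y of carrier_hook in the frame of load between -0.025 and 0.025 m), for 0.1 s.
2. the carrier hangs on the rail centred on the orange band and is let go (x of carrier_hook in the frame of mark between -0.006 and 0.006 m and z of carrier_hook in the frame of mark between -0.005 and 0.005 m and x of carrier_coupon in the frame of mark above 0 m and angle between carrier_hook's own z axis and vertical below 0.35 rad and y of carrier_hook in the frame of mark between -0.006 and 0.006 m and contact force between carrier and the fingers below 0.1 N and contact force between carrier and the arm below 0.1 N), for 0.2 s.
3. the dial is held down at its third click (value of joint dial between 0.0262 and 0.0345 m and (contact force between dial and the fingers above 2 N or contact force between dial and the arm above 2 N)), for 0.3 s.
At the end, for the whole second after the job is handed in: The carrier hangs on the rail untouched, coupon to the needles, within 6 mm of the orange band's centre (hook within 6 mm of the rail axis in x, 5 mm in height, tilt under 0.35 rad), and the robot holds the dial at 26.2 to 34.5 mm of travel with more than 2 N through the last second (all of step 2 and all of step 3 and linear speed of carrier below 0.03 m/s); the arm keeps its last pose, push and grip.
It fails at once if the carrier is lifted more than 12 mm above its seat within 50 mm of the orange band (over the needles) (y of carrier_hook in the frame of mark between -0.05 and 0.05 m and x of carrier_hook in the frame of mark between -0.03 and 0.12 m and z of carrier_hook in the frame of mark above 0.012 m).
It fails at once if the dial is pressed more than 6 mm while the carrier is not within 12 mm of the orange band (value of joint dial above 0.006 m and distance between carrier_hook and mark above 0.012 m).
It fails at once if the blue-tabbed carrier is moved more than 15 mm (distance of spare_grip from where it was at the start of the episode above 0.015 m).
It fails at once if a bystander is pushed more than 40 mm (distance of any of tweezers, vial, screwdriver, dish, screwtray, weight from where it was at the start of the episode above 0.04 m).
It also fails if it takes over 56 s, if anything falls off the work surface, if the arm or the gripper's body presses on something with over 40 N, if the wrist force passes 120 N, or if a joint passes its speed limit or range.

## Robot

A 6-joint arm with a two-finger parallel gripper is mounted at the origin on the work surface. World frame = base frame: x ahead of the robot, y to its left, z up, the work surface at z = 0. Lengths are in m, angles in rad, forces in N, time in s.
With the tool pointing down it reaches from about 0.25 to 0.8 m from the base axis. Payload 3.9 kg.
Tool frame: the origin (TCP) lies between the finger pads; the fingertips stand 19 mm ahead of it and the grasp point (between the pads) is the TCP; z points along the fingers, y is the line along which they close (so a half turn about z gives the same grasp; the last joint's range is limited). The gripper opens to 85 mm and grips with 20 to 120 N. Pads are 22 mm wide; open, the fingers measure 114 mm over their backs; the gripper's body (76 mm by 85 mm) begins 54 mm behind the grasp point. The pads swing forward as they close: fully open they stand 13 mm farther back than shut.
Start: joints at [1.262, 0.26, -0.138, 1.173, 0, 1.571], TCP at [0.16, 0.5, 0.25] pointing down, gripper open.
Joint ranges: [-2.78, 2.78], [-0.83, 1.72], [-1.28, 1.37], [-1.9, 2.12], [-1.57, 1.48], [-3.14, 3.14]. Speed limits (rad/s): [2.57, 2.57, 3.14, 3.14, 3.14, 3.14].

## Interface

Orientations are given as a unit quaternion [x, y, z, w].
In Python, from plant import robot gives the robot as it stands.
- The arm moves only by the tool send_rows, never from a script. Its argument "increments" is a list of rows, each an object of numbers: "x", "y", "z": the shift along the tool's x, y, z in m; "rx", "ry", "rz": the turn, a rotation vector about the tool's x, y, z in degrees; "jaw": the gripper's target within -1 to 1 (shut at 1, half-way at 0, fully open at -1). In form: [{"x": .., "y": .., "z": .., "rx": .., "ry": .., "rz": .., "jaw": ..}, ...]. A call has 1 to 5 rows; each row shifts and turns the commanded pose from where the row before left it, along the tool's axes as they then stand; what a row does not reach is not made up. A row lasts 1/8 s, in which the tool goes at most 62.5 mm and 10.7 degrees, less where a joint would pass 70% of its speed; a pose out of reach is approached as far as the arm can. A call with a gripper value outside its range is refused whole. The fingers move at their own pace and stop on an object; "squeeze" is the grip in N (left out, the last holds). Time passes only in rows, so rows that do not move let the fingers close. It gives the time, the measured TCP pose, the force, the opening and the grip force at its end, in the units of the state.
- robot.read_state(): the state, without advancing time (a new reading comes with each control period).
- robot.get_image(name): name is "scene" or "top"; returns the picture (400x640x3 uint8, red, green, blue); there is no depth.
- robot.get_calibration(name): a dict with "intrinsics" (3x3 intrinsics, pixels), "cam_to_world" (4x4, takes a point from camera to world coordinates). Camera axes: x right, y up, looking along -z (the intrinsics and any distortion apply to the point x, -y, -z); pixel columns grow to the right and rows downward; lengths in m; the calibration is good to about 2 mm. A picture is of the moment at which its call begins. get_calibration takes no time and is no camera call.
- robot.hand_in(): hands the job in; it is judged then, once.
The state is a dict: "t": time; "qpos": joint angles; "qd": joint speeds; "tau": joint torques, N m; "eef_pos": TCP position; "tcp_rot": TCP orientation; "contact_force": force on the tool from outside, world axes, zero at the start; "torque": the same for the moment, N m; "finger_gap": finger opening in m; "grip_force": force on a finger pad.
Only numpy, scipy, OpenCV 4.12 (cv2) and the standard library are available. Lean on these libraries where they do the work, as an engineer would, in place of code of your own. Each camera call takes 0.05 s, during which the arm holds its last target. There are 200 camera calls.

## Working session

There is one attempt and no reset: what is moved stays moved. The work goes in short steps, Python scripts to look and compute and a tool call to move; the robot and the scene stay as the last step left them, time stands still between calls to the robot, and variables do not carry over. Pictures are saved under pics/ and viewed, at most 12 in all, crops included, and the job is handed in when it is done.

Besides the shell and the picture viewer there is one more tool, called as name(argument=value, ...), one argument or row to a line, values as JSON. send_rows: Moves the arm, as the interface text tells. Its arguments: {"type":"object","properties":{"increments":{"type":"array"},"squeeze":{"type":"number"}},"required":["increments"]}

```bash
mkdir -p pics; ls; python3 - <<'E'
from plant import robot
import cv2,numpy as np
np.set_printoptions(precision=4,suppress=True)
for n in("scene","top"):
    im=robot.get_image(n);cv2.imwrite(f"pics/{n}0.png",im[:,:,::-1])
    c=robot.get_calibration(n);print(c)
print(robot.read_state())
E
```

```text
pics
{'intrinsics': array([[399.0777,   0.    , 322.3231],
       [  0.    , 399.0777, 195.9239],
       [  0.    ,   0.    ,   1.    ]]), 'cam_to_world': array([[ 0.0207, -0.6302,  0.7761,  1.2551],
       [ 0.9998,  0.016 , -0.0136, -0.0415],
       [-0.0038,  0.7762,  0.6304,  0.7401],
       [ 0.    ,  0.    ,  0.    ,  1.    ]])}
{'intrinsics': array([[405.9249,   0.    , 320.3574],
       [  0.    , 405.9249, 199.6705],
       [  0.    ,   0.    ,   1.    ]]), 'cam_to_world': array([[ 0.014 ,  0.9895, -0.1441,  0.2988],
       [-0.9998,  0.0121, -0.0135, -0.0461],
       [-0.0116,  0.1443,  0.9895,  1.2764],
       [ 0.    ,  0.    ,  0.    ,  1.    ]])}
{'t': 0.1, 'qpos': array([ 1.262 ,  0.2606, -0.1393,  1.1727, -0.    ,  1.5708]), 'qd': array([-0.    , -0.0023,  0.0027, -0.    ,  0.0008, -0.0007]), 'tau': array([ -0.0006, -40.6511,  25.4527,   0.0101,  -0.    ,   0.    ]), 'eef_pos': array([0.1594, 0.4996, 0.2495]), 'tcp_rot': array([ 0.1538,  0.9881, -0.0009, -0.0001]), 'contact_force': array([ 0.0465, -0.3504, -0.6437]), 'torque': array([-0.0199, -0.0103, -0.0187]), 'grip_force': 0.0, 'finger_gap': 0.08564828231682539}
```

View pics/scene0.png

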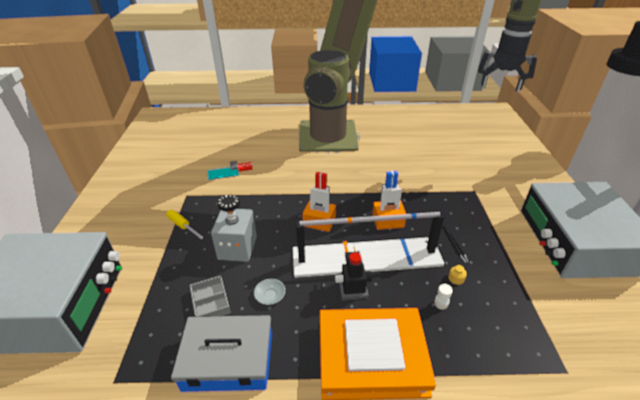

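View pics/top0.png

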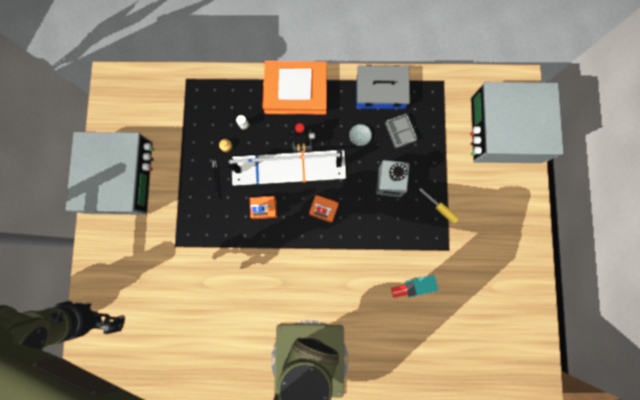

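The scene view shows the red-tabbed carrier at about (320,183), the blue-tabbed one at (390,183), and a turquoise look-alike lying down at (230,171). The rail runs from (303,221) to (438,215) and the dial is at (229,203). In the top view, red is at (324,208), blue at (262,208), turquoise at (415,287) and the dial at (399,171). The upright carrier with the red tab, seated in an orange stand, fits the description. I'll confirm that in an enlarged crop.

```bash
cat > h.py <<'E'
from plant import robot
import cv2,numpy as np
np.set_printoptions(precision=4,suppress=True)
C={n:robot.get_calibration(n) for n in("scene","top")}
def ray(n,p):
    K=C[n]["intrinsics"];M=C[n]["cam_to_world"]
    d=np.linalg.inv(K)@np.array([p[0],p[1],1.]);d=M[:3,:3]@(d*[1,-1,-1])
    return M[:3,3],d/np.linalg.norm(d)
def plane(n,p,z):
    o,d=ray(n,p);return o+d*(z-o[2])/d[2]
def tri(ps,pt):
    (o1,d1),(o2,d2)=ray("scene",ps),ray("top",pt)
    s=np.linalg.lstsq(np.c_[d1,-d2],o2-o1,rcond=None)[0]
    a,b=o1+s[0]*d1,o2+s[1]*d2
    return (a+b)/2,np.linalg.norm(a-b)
def proj(n,X):
    K=C[n]["intrinsics"];M=C[n]["cam_to_world"]
    c=M[:3,:3].T@(np.asarray(X)-M[:3,3]);c=K@(c*[1,-1,-1]);return c[:2]/c[2]
def crop(im,x0,y0,w,h,k):
    return cv2.resize(im[y0:y0+h,x0:x0+w],None,fx=k,fy=k,interpolation=cv2.INTER_CUBIC)
def blobs(im,kind,roi,amin=4):
    x0,y0,x1,y1=roi;hsv=cv2.cvtColor(im[y0:y1,x0:x1].copy(),cv2.COLOR_RGB2HSV);H,S,V=[hsv[:,:,i].astype(int) for i in range(3)]
    m={"red":((H<5)|(H>174))&(S>150)&(V>80),"blue":(H>100)&(H<125)&(S>120)&(V>60),"orange":(H>=6)&(H<18)&(S>150)&(V>120),"black":(V<45)}[kind]
    n,l,st,ce=cv2.connectedComponentsWithStats(m.astype(np.uint8),connectivity=8)
    return [(st[i,4],ce[i]+[x0,y0],st[i,:4]+[x0,y0,0,0]) for i in range(1,n) if st[i,4]>=amin]
E
python3 - <<'E'
from h import *
s=robot.get_image("scene");t=robot.get_image("top")
a=crop(s,190,160,266,110,3);b=crop(t,205,110,210,120,3)
b=cv2.copyMakeBorder(b,0,0,0,a.shape[1]-b.shape[1],cv2.BORDER_CONSTANT)
o=np.vstack([a,b])[:,:,::-1];o=o[:690];o=cv2.resize(o,None,fx=.85,fy=.85);print(o.shape);cv2.imwrite("pics/c1.png",o)
for k in("red","blue","orange"):
    print(k);print("S",blobs(s,k,(190,160,456,275)));print("T",blobs(t,k,(205,110,415,230)))
E
```

```text
(586, 678, 3)
red
S [(np.int32(79), array([244.4051, 166.519 ]), array([238, 163,  14,   8])), (np.int32(45), array([317.0667, 180.    ]), array([316, 173,   4,  15])), (np.int32(71), array([323.1268, 181.    ]), array([321, 174,   6,  15])), (np.int32(123), array([354.6748, 258.1463]), array([349, 252,  12,  13]))]
T [(np.int32(83), array([299.2892, 127.4578]), array([295, 123,  10,  10])), (np.int32(13), array([318.3077, 208.7692]), array([317, 207,   4,   5])), (np.int32(14), array([323.5   , 210.7143]), array([322, 209,   4,   4]))]
blue
S [(np.int32(128), array([390.9766, 179.3672]), array([386, 172,  12,  16])), (np.int32(24), array([413.5, 215.5]), array([412, 213,   4,   6])), (np.int32(73), array([406.2055, 251.1781]), array([401, 238,  11,  27]))]
T [(np.int32(28), array([256.6786, 170.3929]), array([256, 163,   2,  19])), (np.int32(12), array([254.0833, 209.1667]), array([253, 207,   3,   5])), (np.int32(23), array([260.3043, 208.5217]), array([258, 206,   6,   6]))]
orange
S [(np.int32(11), array([243.    , 162.4545]), array([238, 162,  11,   2])), (np.int32(6), array([25
[... 772 characters left out ...]
[321.3458, 226.9346]), array([306, 224,  26,   8])), (np.int32(9), array([344.6667, 241.6667]), array([343, 241,   4,   3])), (np.int32(6), array([237. , 244.5]), array([236, 244,   3,   2])), (np.int32(5), array([345.4, 250. ]), array([345, 248,   2,   5]))]
T [(np.int32(274), array([296.1533, 111.708 ]), array([264, 110,  63,   5])), (np.int32(7), array([302.1429, 152.    ]), array([301, 151,   3,   4])), (np.int32(6), array([303. , 168.5]), array([303, 166,   1,   6])), (np.int32(6), array([303.8333, 181.1667]), array([303, 180,   3,   3])), (np.int32(376), array([263.8723, 206.2234]), array([249, 196,  28,  23])), (np.int32(323), array([324.2384, 207.3127]), array([309, 196,  29,  26]))]
```

View pics/c1.png

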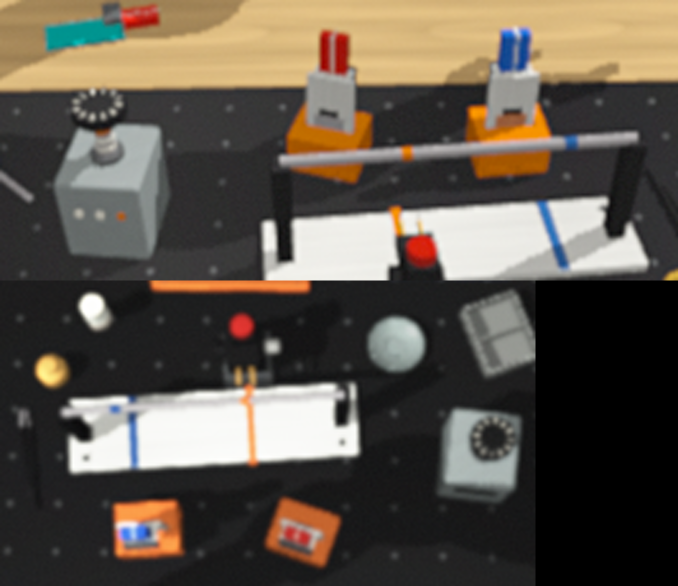

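The crop confirms it: the red-tabbed carrier stands in the orange stand with its plate and coupon toward the scene camera (+x), and the turquoise look-alike lies on the table. Next I'll compute poses.

```bash
python3 - <<'E'
from h import *
s=robot.get_image("scene");t=robot.get_image("top")
print("load S",plane("scene",(413.5,215.5),.132),"mark S",plane("scene",(349.3,219.7),.132))
print("mark T",plane("top",(302.1,152),.133),"load T~",plane("top",(250,160),.133))
# rail ends/direction in top: bright grey line? and board stripe lines
print("stripe blue T z0",plane("top",(256.5,164),.005),plane("top",(256.9,180),.005))
# tab
rs=np.array([320.3,180.7])
def mk(im,roi,kind):
    x0,y0,x1,y1=roi;hsv=cv2.cvtColor(im[y0:y1,x0:x1].copy(),cv2.COLOR_RGB2HSV);H,S,V=[hsv[:,:,i].astype(int) for i in range(3)]
    if kind=="red":m=((H<9)|(H>170))&(S>120)&(V>60)
    if kind=="orange":m=(H>=6)&(H<18)&(S>150)&(V>90)
    return m.astype(np.uint8)
for n,im,roi in(("scene",s,(310,165,332,192)),("top",t,(312,202,332,216))):
    m=mk(im,roi,"red");p=cv2.findNonZero(m).reshape(-1,2)+np.array(roi[:2]);print(n,"red",p.min(0),p.max(0),p.mean(0))
for nm,roi in(("red",(305,192,345,226)),("blue",(245,192,280,226))):
    m=mk(t,roi,"orange");p=cv2.findNonZero(m).reshape(-1,2)+np.array(roi[:2])
    r=cv2.minAreaRect(p.astype(np.float32));bx=cv2.boxPoints(r);w=np.array([plane("top",q,.045) for q in bx])
    print(nm,r);print(w,w.mean(0),[np.linalg.norm(w[i]-w[i-1]) for i in range(4)])
    e=w[0]-w[1] if np.linalg.norm(w[0]-w[1])>np.linalg.norm(w[1]-w[2]) else w[1]-w[2]
    print("long edge ang",np.degrees(np.arctan2(e[1],e[0])))
c=crop(t,308,195,32,30,12);d=crop(t,385,155,30,30,12);e=crop(s,215,190,30,35,12)[:360];f=crop(t,240,148,110,25,7)
o=np.hstack([c,d]);o=np.vstack([o,cv2.copyMakeBorder(f,0,0,0,0,cv2.BORDER_CONSTANT)[:, :o.shape[1]] if f.shape[1]>=o.shape[1] else f])
cv2.imwrite("pics/c2.png",o[:,:,::-1]);print(o.shape)
E
```

```text
load S [0.5824 0.1777 0.132 ] mark S [0.5929 0.0306 0.132 ]
mark T [0.6043 0.0244 0.133 ] load T~ [0.5788 0.1748 0.133 ]
stripe blue T z0 [0.5972 0.178  0.005 ] [0.545  0.1748 0.005 ]
scene red [315 172] [326 188] [320.6735 180.2585]
top red [316 207] [326 213] [320.9348 209.6957]
red ((323.2810363769531, 208.10220336914062), (25.716163635253906, 21.871553421020508), 19.98310661315918)
[[ 0.4335  0.0095  0.045 ]
 [ 0.4973 -0.0123  0.045 ]
 [ 0.471  -0.0868  0.045 ]
 [ 0.4076 -0.0645  0.045 ]] [ 0.4524 -0.0385  0.045 ] [np.float64(0.07839378646641254), np.float64(0.0674131910020273), np.float64(0.07895728459061592), np.float64(0.0671516482284337)]
long edge ang 70.50389234871965
blue ((262.4048767089844, 207.07302856445312), (22.54994010925293, 26.208486557006836), 86.18592071533203)
[[0.4847 0.1916 0.045 ]
 [0.4911 0.1112 0.045 ]
 [0.4217 0.1046 0.045 ]
 [0.4153 0.1843 0.045 ]] [0.4532 0.1479 0.045 ] [np.float64(0.06974040982743988), np.float64(0.08062140059400912), np.float64(0.06971760724538995), np.float64(0.07996937198995535)]
long edge ang 94.55551861251536
(535, 744, 3)
```

View pics/c2.png

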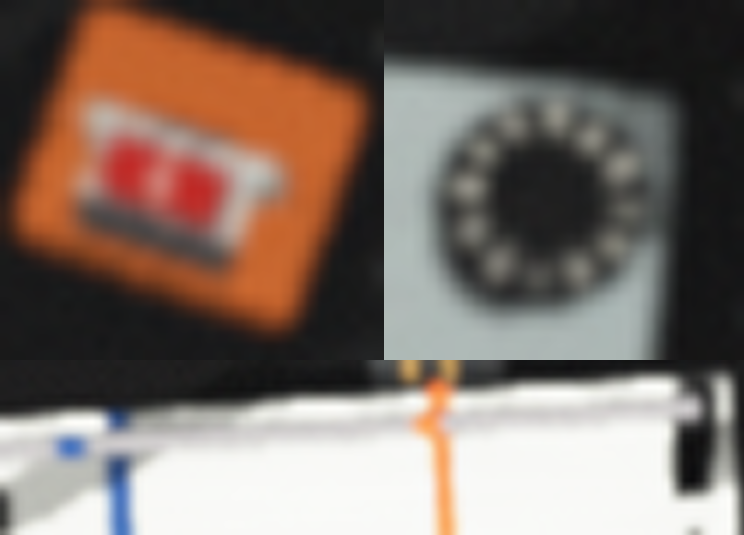

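The enlarged crop shows the tab's dark lip on the robot side and the coupon plate on the far side. On the rail, blue is at about (249.6,160.4) and orange at (300.6,156.8) in the top view, with the dial centre at (398,171).

```bash
python3 - <<'E'
from h import *
L=tri((413.5,215.5),(249.6,160.4));M=tri((349.3,219.7),(300.6,156.8));print("load",L,"mark",M)
P=plane("top",(338.4,154.6),.133);print("T z.133 load,mark,post",plane("top",(249.6,160.4),.133),plane("top",(300.6,156.8),.133),P)
d=M[0]-L[0];print("sep",np.linalg.norm(d),"yaw",np.degrees(np.arctan2(d[0],-d[1])), "T yaw", np.degrees(np.arctan2(*(lambda v:(v[0],-v[1]))(P-plane("top",(249.6,160.4),.133)))))
print("tab top T",plane("top",(321.3,209.6),.151),"tab tri",tri((320.7,180.5),(321.3,209.6)))
a=np.radians(-19.5);print("expect tab S front z.1285",plane("scene",(320.4,180.7),.1285))
print("dial T",plane("top",(397.9,171.2),.156), "tri",tri((228.6,202.0),(397.9,171.2)))
E
```

```text
load (array([0.5789, 0.1778, 0.1287]), np.float64(0.0020844531076754077)) mark (array([0.5908, 0.0297, 0.13  ]), np.float64(0.002180719344413632))
T z.133 load,mark,post [0.5776 0.1759 0.133 ] [0.5899 0.0284 0.133 ] [ 0.5977 -0.0808  0.133 ]
sep 0.14851692619087298 yaw 4.598411824126357 T yaw 4.465759398452555
tab top T [ 0.4347 -0.0337  0.151 ] tab tri (array([ 0.4376, -0.0323,  0.127 ]), np.float64(0.0023594416106647634))
expect tab S front z.1285 [ 0.4405 -0.0319  0.1285]
dial T [ 0.5456 -0.2477  0.156 ] tri (array([ 0.5464, -0.2468,  0.151 ]), np.float64(0.003632408621263574))
```

send_rows(
  increments=[
    {"x":-0.0385,"y":-0.0385,"jaw":-1},
    {"x":-0.0385,"y":-0.0385},
    {"x":-0.0385,"y":-0.0385},
    {"x":-0.0385,"y":-0.0385},
    {"x":-0.0385,"y":-0.0385},
  ],
)

```text
invalid input
```

send_rows(
  increments=[
    {"x":-0.0385,"y":-0.0385},
    {"x":-0.0385,"y":-0.0385},
    {"x":-0.0385,"y":-0.0385},
    {"x":-0.0385,"y":-0.0385},
    {"x":-0.0385,"y":-0.0385},
  ],
)

```text
invalid input
```

send_rows(
  increments=[
    {"rz":10.2},
    {"rz":10.2},
    {"rz":10.2},
    {"rz":10.2},
    {"rz":10.2},
  ],
)

```text
invalid input
```

send_rows(
  increments=[
    {"rz":10.2},
    {"rz":10.2},
    {"rz":10.2},
    {"rz":10.2},
    {},
  ],
)

```text
invalid input
```

```bash
cat >> h.py <<'E'
from scipy.spatial.transform import Rotation as Ro
def go(x,y,z,yaw=None):
    s=robot.read_state();R=Ro.from_quat(s["tcp_rot"]);d=np.array([x,y,z])-s["eef_pos"]
    A=R.as_matrix();ya=np.degrees(np.arctan2(A[1,1],A[0,1]))
    print("t",s["t"],"pos",s["eef_pos"],"yaw",ya,"q",s["qpos"],"F",s["contact_force"],"gap",s["finger_gap"],"grip",s["grip_force"])
    print("tool shift mm",1000*R.inv().apply(d),"zaxis",A[:,2],"rz needed",None if yaw is None else -(yaw-ya))
E
python3 -c "
from h import *
go(.435,-.033,.1285,-19.5)"
```

```text
t 0.3 pos [0.1595 0.4999 0.25  ] yaw 72.30537558415207 q [ 1.262   0.2603 -0.1386  1.1727 -0.      1.5708] F [ 1.522  -0.1489 -0.2518] gap 0.08556164521563964 grip 0.0
tool shift mm [-424.4547 -423.9052  121.7911] zaxis [-0.0002 -0.0007 -1.    ] rz needed 91.80537558415207
```

send_rows(
  increments=[
    {"x":-0.0385,"y":-0.0385,"z":0,"rx":0,"ry":0,"rz":0,"jaw":-1},
    {"x":-0.0385,"y":-0.0385,"z":0,"rx":0,"ry":0,"rz":0,"jaw":-1},
    {"x":-0.0385,"y":-0.0385,"z":0,"rx":0,"ry":0,"rz":0,"jaw":-1},
    {"x":-0.0385,"y":-0.0385,"z":0,"rx":0,"ry":0,"rz":0,"jaw":-1},
    {"x":-0.0385,"y":-0.0385,"z":0,"rx":0,"ry":0,"rz":0,"jaw":-1},
  ],
)

```text
t: 0.92
eef_pos: [0.285, 0.2568, 0.2505]
tcp_rot: [0.153, 0.988, 0.0, 0.0]
contact_force: [0.6, 0.4, 0.2]
finger_gap: 0.0853
grip_force: 0.0
```

send_rows(
  increments=[
    {"x":-0.0385,"y":-0.0385,"z":0,"rx":0,"ry":0,"rz":0,"jaw":-1},
    {"x":-0.0385,"y":-0.0385,"z":0,"rx":0,"ry":0,"rz":0,"jaw":-1},
    {"x":-0.0385,"y":-0.0385,"z":0,"rx":0,"ry":0,"rz":0,"jaw":-1},
    {"x":-0.0385,"y":-0.0385,"z":0,"rx":0,"ry":0,"rz":0,"jaw":-1},
    {"x":-0.0385,"y":-0.0385,"z":0,"rx":0,"ry":0,"rz":0,"jaw":-1},
  ],
)

```text
t: 1.55
eef_pos: [0.41, 0.0146, 0.2505]
tcp_rot: [0.154, 0.988, 0.0, 0.0]
contact_force: [1.0, 0.5, 0.1]
finger_gap: 0.0855
grip_force: 0.0
```

send_rows(
  increments=[
    {"x":0,"y":0,"z":0,"rx":0,"ry":0,"rz":10.2,"jaw":-1},
    {"x":0,"y":0,"z":0,"rx":0,"ry":0,"rz":10.2,"jaw":-1},
    {"x":0,"y":0,"z":0,"rx":0,"ry":0,"rz":10.2,"jaw":-1},
    {"x":0,"y":0,"z":0,"rx":0,"ry":0,"rz":10.2,"jaw":-1},
    {"x":0,"y":0,"z":0,"rx":0,"ry":0,"rz":10.2,"jaw":-1},
  ],
)

```text
t: 2.17
eef_pos: [0.4093, 0.0163, 0.2503]
tcp_rot: [0.567, 0.824, 0.0, 0.0]
contact_force: [-0.6, -0.2, -0.1]
finger_gap: 0.0856
grip_force: 0.0
```

send_rows(
  increments=[
    {"x":0,"y":0,"z":0,"rx":0,"ry":0,"rz":10.2,"jaw":-1},
    {"x":0,"y":0,"z":0,"rx":0,"ry":0,"rz":10.2,"jaw":-1},
    {"x":0,"y":0,"z":0,"rx":0,"ry":0,"rz":10.2,"jaw":-1},
    {"x":0,"y":0,"z":0,"rx":0,"ry":0,"rz":10.2,"jaw":-1},
    {"x":0,"y":0,"z":0,"rx":0,"ry":0,"rz":0,"jaw":-1},
  ],
)

```text
t: 2.8
eef_pos: [0.4093, 0.0164, 0.2503]
tcp_rot: [0.816, 0.578, -0.0, -0.0]
contact_force: [0.3, 0.2, -0.4]
finger_gap: 0.0857
grip_force: 0.0
```

```bash
python3 -c "
from h import *
go(.435,-.033,.1285,-19.5)"
```

```text
t 2.8 pos [0.4093 0.0164 0.2503] yaw -19.37256646554873 q [ 0.04    0.0623 -0.3834  1.1251  0.      1.9489] F [ 0.277   0.2215 -0.3986] gap 0.0856511127068425 grip 0.0
tool shift mm [-38.0368  40.6554 121.8115] zaxis [-0.  0. -1.] rz needed 0.1274335344512707
```

send_rows(
  increments=[
    {"x":-0.038,"y":0.0405,"z":0,"rx":0,"ry":0,"rz":0,"jaw":-1},
    {"x":0,"y":0,"z":0.04,"rx":0,"ry":0,"rz":0,"jaw":-1},
    {"x":0,"y":0,"z":0.04,"rx":0,"ry":0,"rz":0,"jaw":-1},
    {"x":0,"y":0,"z":0.025,"rx":0,"ry":0,"rz":0,"jaw":-1},
    {"x":0,"y":0,"z":0.014,"rx":0,"ry":0,"rz":0,"jaw":-1},
  ],
)

```text
t: 3.42
eef_pos: [0.4338, -0.033, 0.1298]
tcp_rot: [0.816, 0.579, -0.001, -0.001]
contact_force: [-0.5, 0.8, 0.8]
finger_gap: 0.0856
grip_force: 0.0
```

```bash
python3 -c "
from h import *
go(.435,-.033,.1315,-19.5)
a=crop(robot.get_image('scene'),280,140,90,100,6);b=crop(robot.get_image('top'),290,180,30,100,6)
cv2.imwrite('pics/c3.png',a[:,:,::-1])"
```

```text
t 3.425 pos [ 0.4338 -0.033   0.1298] yaw -19.309280577209538 q [-0.0759  0.2032 -0.5559  0.814  -0.      1.8319] F [-0.4882  0.7565  0.8063] gap 0.08560910562403298 grip 0.0
tool shift mm [ 0.3923  1.1265 -1.6775] zaxis [-0.0023  0.0002 -1.    ] rz needed 0.19071942279046183
```

View pics/c3.png

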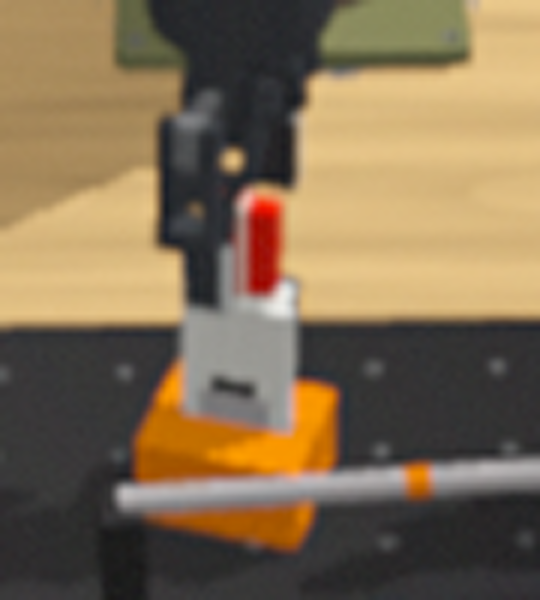

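The near finger stands in front of the tab and the far one behind it, at crop (240,200), so the jaws straddle the tab. I'll close them.

send_rows(
  increments=[
    {"x":0,"y":0,"z":0,"rx":0,"ry":0,"rz":0,"jaw":1},
    {"x":0,"y":0,"z":0,"rx":0,"ry":0,"rz":0,"jaw":1},
    {"x":0,"y":0,"z":0,"rx":0,"ry":0,"rz":0,"jaw":1},
    {"x":0,"y":0,"z":0,"rx":0,"ry":0,"rz":0,"jaw":1},
    {"x":0,"y":0,"z":0,"rx":0,"ry":0,"rz":0,"jaw":1},
  ],
  squeeze=50,
)

```text
t: 4.15
eef_pos: [0.4395, -0.0342, 0.1328]
tcp_rot: [0.817, 0.577, 0.003, 0.004]
contact_force: [6.7, -2.3, -2.2]
finger_gap: 0.0135
grip_force: 49.8
```

The grip closed at 13.5 mm. The tab was about 5 mm farther along tool y than I estimated and pushed the arm over. I'll relax that offset and then lift.

send_rows(
  increments=[
    {"x":0,"y":0.006,"z":0,"rx":0,"ry":0,"rz":0,"jaw":1},
    {"x":0,"y":0,"z":-0.01,"rx":0,"ry":0,"rz":0,"jaw":1},
    {"x":0,"y":0,"z":-0.02,"rx":0,"ry":0,"rz":0,"jaw":1},
    {"x":0,"y":0,"z":-0.03,"rx":0,"ry":0,"rz":0,"jaw":1},
    {"x":0,"y":0,"z":-0.04,"rx":0,"ry":0,"rz":0,"jaw":1},
  ],
)

```text
t: 4.78
eef_pos: [0.4384, -0.0347, 0.2312]
tcp_rot: [0.817, 0.577, -0.002, -0.002]
contact_force: [1.1, -0.2, -2.0]
finger_gap: 0.0134
grip_force: 49.6
```

send_rows(
  increments=[
    {"x":0,"y":0,"z":-0.04,"rx":0,"ry":0,"rz":0,"jaw":1},
    {"x":0,"y":0,"z":0,"rx":0,"ry":0,"rz":-8,"jaw":1},
    {"x":0,"y":0,"z":0,"rx":0,"ry":0,"rz":-8,"jaw":1},
    {"x":0,"y":0,"z":0,"rx":0,"ry":0,"rz":-8,"jaw":1},
    {"x":0,"y":0,"z":0,"rx":0,"ry":0,"rz":0,"jaw":1},
  ],
)

```text
t: 5.4
eef_pos: [0.4394, -0.0348, 0.271]
tcp_rot: [0.679, 0.734, -0.001, -0.001]
contact_force: [-0.4, -0.6, -1.8]
finger_gap: 0.0136
grip_force: 49.7
```

```bash
python3 -c "
from h import *
go(.5775,.177,.27,4.6)
a=crop(robot.get_image('scene'),270,70,100,140,4);b=crop(robot.get_image('top'),280,160,90,70,6)
a=cv2.copyMakeBorder(a,0,0,0,0,cv2.BORDER_CONSTANT);b=cv2.copyMakeBorder(b,0,a.shape[0]-b.shape[0],0,0,cv2.BORDER_CONSTANT)
cv2.imwrite('pics/c4.png',np.hstack([a[:,:,::-1],b[:,:,::-1]])[:, :800])"
```

```text
t 5.4 pos [ 0.4394 -0.0348  0.271 ] yaw 4.419185122708557 q [-0.0791  0.1083 -0.2768  1.1879  0.0002  1.4145] F [-0.4022 -0.5818 -1.7587] gap 0.01363808369793482 grip 49.667837619781494
tool shift mm [200.506  154.0332   0.7874] zaxis [-0.0022  0.0004 -1.    ] rz needed -0.18081487729144285
```

View pics/c4.png

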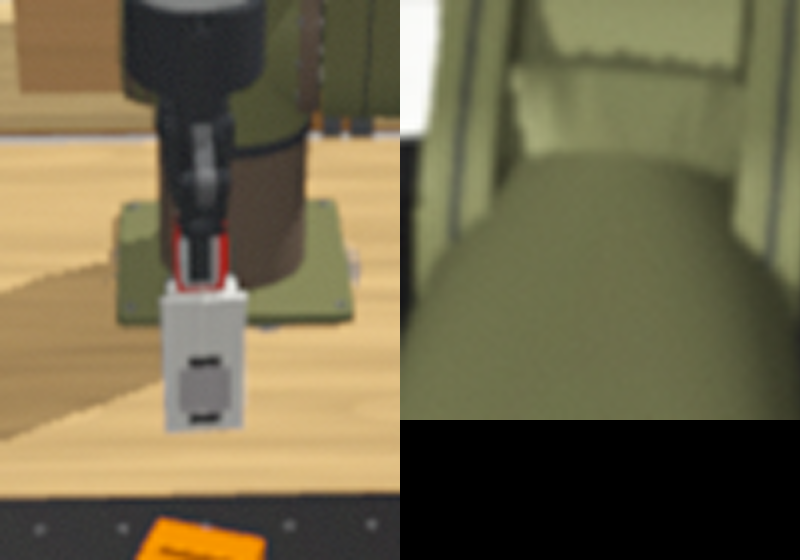

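```bash
python3 -c "
from h import *
c=np.array([.4394,-.0348,.271]);a=np.radians(4.5);X=np.array([np.cos(a),np.sin(a),0])
for off in(.0335,.0375):
    h=c-[0,0,off]
    print(off,'coupon',proj('scene',h+.016*X-[0,0,.052]),'bottom',proj('scene',h+.014*X-[0,0,.085]),'top edge',proj('scene',h+.014*X+[0,0,.011]))
print('measured coupon',205/4+269.6,390/4+69.6,'bottom',203.5/4+269.6,428.5/4+69.6,'top',291/4+69.6)
h=c-[0,0,.0355]+.016*X-[0,0,.052];print('d/dx 5mm',proj('scene',h+[.005,0,0])-proj('scene',h))
"
```

```text
0.0335 coupon [319.6732 165.6253] bottom [319.7038 176.1005] top edge [319.3772 142.913 ]
0.0375 coupon [319.6863 166.9774] bottom [319.7165 177.3958] top edge [319.3917 144.3816]
measured coupon 320.85 167.1 bottom 320.475 176.725 top 142.35
d/dx 5mm [0.032  1.1807]
```

send_rows(
  increments=[
    {"x":0.04,"y":0.031,"z":0,"rx":0,"ry":0,"rz":0,"jaw":1},
    {"x":0.04,"y":0.031,"z":0,"rx":0,"ry":0,"rz":0,"jaw":1},
    {"x":0.04,"y":0.031,"z":0,"rx":0,"ry":0,"rz":0,"jaw":1},
    {"x":0.04,"y":0.031,"z":0,"rx":0,"ry":0,"rz":0,"jaw":1},
    {"x":0.0395,"y":0.0315,"z":0,"rx":0,"ry":0,"rz":0,"jaw":1},
  ],
)

```text
t: 6.12
eef_pos: [0.5803, 0.1776, 0.271]
tcp_rot: [0.679, 0.734, -0.0, -0.0]
contact_force: [0.2, -0.2, -2.7]
finger_gap: 0.0138
grip_force: 49.9
```

send_rows(
  increments=[
    {"x":0,"y":0,"z":0,"rx":0,"ry":0,"rz":0,"jaw":1},
    {"x":0,"y":0,"z":0,"rx":0,"ry":0,"rz":0,"jaw":1},
  ],
)

```text
t: 6.38
eef_pos: [0.5791, 0.1759, 0.2706]
tcp_rot: [0.679, 0.734, -0.001, -0.0]
contact_force: [-0.1, 0.3, -1.7]
finger_gap: 0.0134
grip_force: 50.3
```

```bash
python3 -c "
from h import *
go(.579,.176,.1675,4.5)
a=crop(robot.get_image('scene'),370,120,80,120,5);b=crop(robot.get_image('top'),225,130,60,75,6)
b=cv2.copyMakeBorder(b,0,a.shape[0]-b.shape[0],0,0,cv2.BORDER_CONSTANT)
cv2.imwrite('pics/c5.png',np.hstack([a[:,:,::-1],b[:,:,::-1]])[:, :800])"
```

```text
t 6.375 pos [0.5791 0.1759 0.2706] yaw 4.477027784326523 q [ 0.2951  0.3958  0.1152  1.2924 -0.0003  1.7878] F [-0.0814  0.2697 -1.6804] gap 0.013410471343415378 grip 50.286070704460144
tool shift mm [  0.1566   0.0823 103.0958] zaxis [-0.0021 -0.001  -1.    ] rz needed -0.022972215673476626
```

View pics/c5.png

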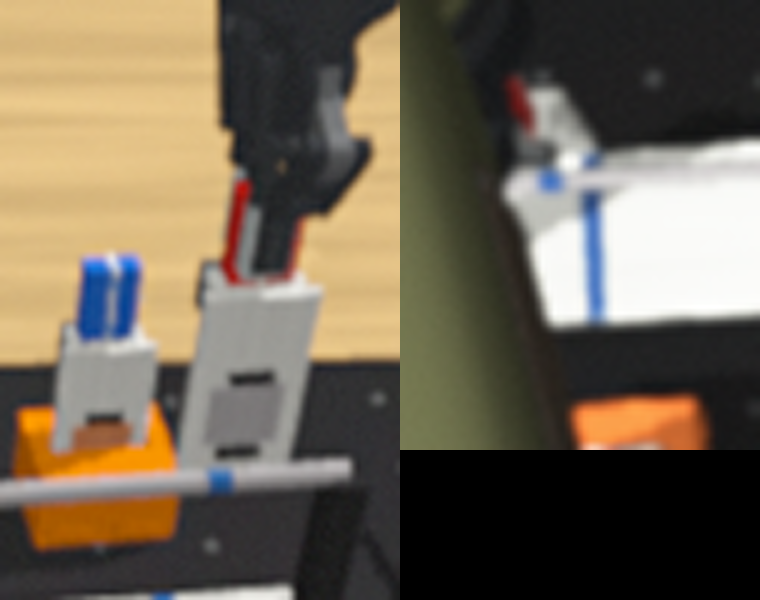

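```bash
python3 -c "
from h import *
a=np.radians(4.5);X=np.array([np.cos(a),np.sin(a),0]);Y=np.array([-np.sin(a),np.cos(a),0])
for off in(.0335,.0375):
    h=np.array([.5791,.1759,.2706-off])
    for n,p in(('coupon',.016*X-[0,0,.052]),('botL',.014*X-.025*Y-[0,0,.085]),('botR',.014*X+.025*Y-[0,0,.085]),('topR',.014*X+.025*Y+[0,0,.011])):
        print(off,n,(proj('scene',h+p)-[369.6,119.6])*5)
print('rail axis .579,.176,.13',(proj('scene',[.579,.176,.13])-[369.6,119.6])*5,(proj('scene',[.582,.176,.133])-[369.6,119.6])*5, 'top',proj('top',[.579,.176,.135]))
"
```

```text
0.0335 coupon [241.2944 407.7197]
0.0335 botL [174.028  465.6894]
0.0335 botR [283.9446 458.0031]
0.0335 topR [321.0614 284.1711]
0.0375 coupon [239.9411 414.7847]
0.0375 botL [172.8969 472.4268]
0.0375 botR [282.5073 464.7341]
0.0375 topR [319.407  291.9195]
rail axis .579,.176,.13 [213.7985 477.8341] [216.0015 477.3188] top [249.4459 159.772 ]
```

Scene measurements agree with the prediction to within about 1 px, for both the carrier and the rail. I'll descend in stages, watching the force.

send_rows(
  increments=[
    {"x":0,"y":0,"z":0.01,"rx":0,"ry":0,"rz":0,"jaw":1},
    {"x":0,"y":0,"z":0.01,"rx":0,"ry":0,"rz":0,"jaw":1},
    {"x":0,"y":0,"z":0.01,"rx":0,"ry":0,"rz":0,"jaw":1},
    {"x":0,"y":0,"z":0.01,"rx":0,"ry":0,"rz":0,"jaw":1},
  ],
)

```text
t: 6.98
eef_pos: [0.5795, 0.1759, 0.2304]
tcp_rot: [0.679, 0.734, -0.0, -0.0]
contact_force: [0.6, -0.1, -1.7]
finger_gap: 0.0134
grip_force: 50.2
```

send_rows(
  increments=[
    {"x":0,"y":0,"z":0.015,"rx":0,"ry":0,"rz":0,"jaw":1},
    {"x":0,"y":0,"z":0.015,"rx":0,"ry":0,"rz":0,"jaw":1},
    {"x":0,"y":0,"z":0.01,"rx":0,"ry":0,"rz":0,"jaw":1},
    {"x":0,"y":0,"z":0,"rx":0,"ry":0,"rz":0,"jaw":1},
  ],
)

```text
t: 7.48
eef_pos: [0.5791, 0.176, 0.19]
tcp_rot: [0.679, 0.734, -0.001, -0.001]
contact_force: [-0.1, -1.1, -2.2]
finger_gap: 0.0134
grip_force: 50.2
```

send_rows(
  increments=[
    {"x":0,"y":0,"z":0.006,"rx":0,"ry":0,"rz":0,"jaw":1},
    {"x":0,"y":0,"z":0.005,"rx":0,"ry":0,"rz":0,"jaw":1},
    {"x":0,"y":0,"z":0.004,"rx":0,"ry":0,"rz":0,"jaw":1},
    {"x":0,"y":0,"z":0,"rx":0,"ry":0,"rz":0,"jaw":1},
  ],
)

```text
t: 7.98
eef_pos: [0.5796, 0.1761, 0.176]
tcp_rot: [0.679, 0.734, -0.0, -0.0]
contact_force: [-0.8, -0.2, -1.0]
finger_gap: 0.0135
grip_force: 50.2
```

send_rows(
  increments=[
    {"x":0,"y":0,"z":0.004,"rx":0,"ry":0,"rz":0,"jaw":1},
    {"x":0,"y":0,"z":0.004,"rx":0,"ry":0,"rz":0,"jaw":1},
    {"x":0,"y":0,"z":0,"rx":0,"ry":0,"rz":0,"jaw":1},
  ],
)

```text
t: 8.35
eef_pos: [0.5798, 0.1761, 0.1682]
tcp_rot: [0.679, 0.734, -0.0, -0.0]
contact_force: [-0.2, 0.4, -1.2]
finger_gap: 0.0136
grip_force: 50.2
```

send_rows(
  increments=[
    {"x":0,"y":0,"z":0.0015,"rx":0,"ry":0,"rz":0,"jaw":1},
    {"x":0,"y":0,"z":0.0015,"rx":0,"ry":0,"rz":0,"jaw":1},
    {"x":0,"y":0,"z":0,"rx":0,"ry":0,"rz":0,"jaw":1},
    {"x":0,"y":0,"z":0,"rx":0,"ry":0,"rz":0,"jaw":1},
  ],
)

```text
t: 8.85
eef_pos: [0.5799, 0.1761, 0.1679]
tcp_rot: [0.679, 0.734, 0.001, 0.001]
contact_force: [-3.5, -1.5, 11.5]
finger_gap: 0.0131
grip_force: 52.4
```

```bash
python3 -c "
from h import *
go(.590,.028,.1665,4.5)
cv2.imwrite('pics/c6.png',crop(robot.get_image('scene'),330,150,120,90,6)[:,:,::-1])"
```

```text
t 8.85 pos [0.5799 0.1761 0.1679] yaw 4.506646636610611 q [ 0.2948  0.4391 -0.0872  1.0425 -0.      1.787 ] F [-3.5269 -1.5397 11.5183] gap 0.013133231035082007 grip 52.37770736217499
tool shift mm [-148.4423   -1.5495    1.312 ] zaxis [ 0.0019  0.0006 -1.    ] rz needed 0.006646636610611267
```

View pics/c6.png

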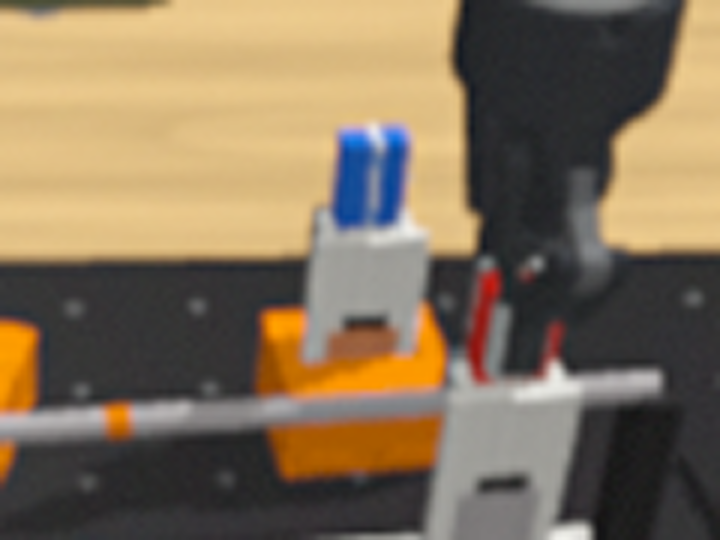

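It is seated: 11.5 N upward at z 0.168, with the rail entering the hook at crop (450,400). The orange band is at crop (119,420). I'll ease the pressure and slide.

send_rows(
  increments=[
    {"x":0,"y":0,"z":-0.002,"rx":0,"ry":0,"rz":0,"jaw":1},
    {"x":-0.005,"y":0,"z":0,"rx":0,"ry":0,"rz":0,"jaw":1},
    {"x":-0.01,"y":0,"z":0,"rx":0,"ry":0,"rz":0,"jaw":1},
    {"x":-0.01,"y":0,"z":0,"rx":0,"ry":0,"rz":0,"jaw":1},
    {"x":-0.01,"y":0,"z":0,"rx":0,"ry":0,"rz":0,"jaw":1},
  ],
)

```text
t: 9.52
eef_pos: [0.5832, 0.1411, 0.1679]
tcp_rot: [0.679, 0.734, 0.001, -0.0]
contact_force: [-0.2, 4.9, 5.2]
finger_gap: 0.0136
grip_force: 51.2
```

send_rows(
  increments=[
    {"x":-0.01,"y":0,"z":0,"rx":0,"ry":0,"rz":0,"jaw":1},
    {"x":-0.01,"y":0,"z":0,"rx":0,"ry":0,"rz":0,"jaw":1},
    {"x":-0.01,"y":0,"z":0,"rx":0,"ry":0,"rz":0,"jaw":1},
    {"x":-0.01,"y":0,"z":0,"rx":0,"ry":0,"rz":0,"jaw":1},
    {"x":-0.01,"y":0,"z":0,"rx":0,"ry":0,"rz":0,"jaw":1},
  ],
)

```text
t: 10.15
eef_pos: [0.5869, 0.0912, 0.1679]
tcp_rot: [0.679, 0.734, 0.001, -0.0]
contact_force: [-0.5, 6.0, 6.3]
finger_gap: 0.0134
grip_force: 51.2
```

```bash
python3 -c "
from h import *
go(.590,.028,.1665,4.5)
s=robot.get_image('scene');t=robot.get_image('top')
print('S',[b for b in blobs(s,'orange',(335,210,365,228))]);print('T',[b for b in blobs(t,'orange',(290,145,312,190),3)])
TC=robot.read_state()['eef_pos'];a=np.radians(4.6);X=np.array([np.cos(a),np.sin(a),0]);Y=np.array([-np.sin(a),np.cos(a),0]);h=TC-[0,0,.038]
f=lambda p:(proj('scene',h+p[0]*X+p[1]*Y+[0,0,p[2]])-[319.6,169.6])*8
for n,p in(('coupon',(.016,0,-.052)),('topL',(.014,-.025,.011)),('topR',(.014,.025,.011)),('botL',(.014,-.025,-.085)),('botR',(.014,.025,-.085)),('mark(.59,.028,.13)+front',None)):
    print(n,f(p) if p else (proj('scene',[.593,.028,.132])-[319.6,169.6])*8)
cv2.imwrite('pics/c7.png',crop(s,320,170,90,75,8)[:,:,::-1])"
```

```text
t 10.15 pos [0.5869 0.0912 0.1679] yaw 4.500685022027091 q [ 0.1534  0.4197 -0.1191  1.0308  0.0017  1.6456] F [-0.4752  5.9697  6.2627] gap 0.013351009492088905 grip 51.21240198612213
tool shift mm [-63.2694  -1.8396   1.2863] zaxis [ 0.001   0.0018 -1.    ] rz needed 0.0006850220270910867
S [(np.int32(8), array([335. , 213.5]), array([335, 210,   1,   8])), (np.int32(19), array([349.3684, 220.    ]), array([348, 217,   4,   6]))]
T [(np.int32(16), array([301.625 , 153.9375]), array([300, 151,   4,   8])), (np.int32(6), array([303.8333, 181.1667]), array([303, 180,   3,   3]))]
coupon [441.3805 558.5376]
topL [369.0835 399.4034]
topR [546.2288 386.6642]
botL [348.0944 638.8544]
botR [514.0336 625.9709]
mark(.59,.028,.13)+front [228.437  401.2103]
```

View pics/c7.png

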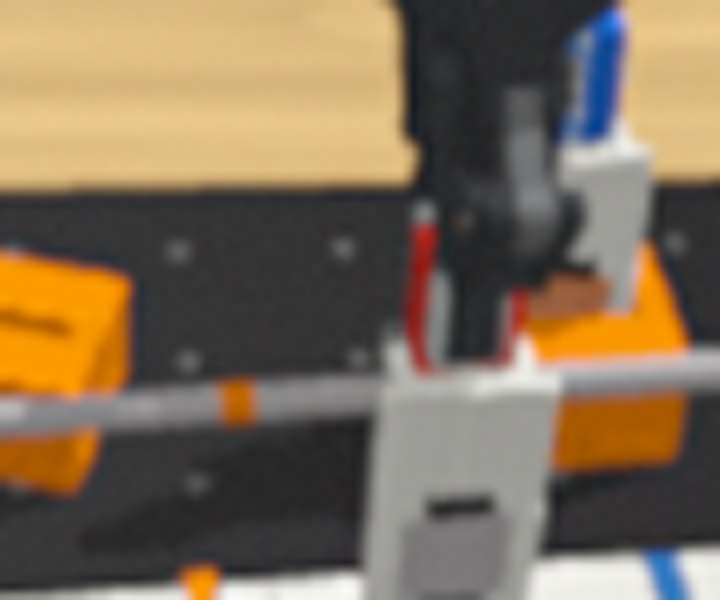

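send_rows(
  increments=[
    {"x":-0.01,"y":0,"z":0,"rx":0,"ry":0,"rz":0,"jaw":1},
    {"x":-0.01,"y":0,"z":0,"rx":0,"ry":0,"rz":0,"jaw":1},
    {"x":-0.01,"y":0,"z":0,"rx":0,"ry":0,"rz":0,"jaw":1},
    {"x":-0.01,"y":0,"z":0,"rx":0,"ry":0,"rz":0,"jaw":1},
    {"x":-0.01,"y":0,"z":0,"rx":0,"ry":0,"rz":0,"jaw":1},
  ],
)

```text
t: 10.88
eef_pos: [0.5906, 0.0415, 0.1679]
tcp_rot: [0.679, 0.734, 0.001, -0.0]
contact_force: [-1.3, 5.4, 6.0]
finger_gap: 0.0137
grip_force: 51.3
```

send_rows(
  increments=[
    {"x":-0.009,"y":0,"z":0,"rx":0,"ry":0,"rz":0,"jaw":1},
    {"x":-0.0055,"y":0,"z":0,"rx":0,"ry":0,"rz":0,"jaw":1},
    {"x":0,"y":0,"z":0,"rx":0,"ry":0,"rz":0,"jaw":1},
    {"x":0,"y":0,"z":0,"rx":0,"ry":0,"rz":0,"jaw":1},
  ],
)

```text
t: 11.38
eef_pos: [0.5917, 0.0262, 0.1679]
tcp_rot: [0.679, 0.734, 0.0, 0.0]
contact_force: [-0.1, 4.1, 5.5]
finger_gap: 0.0133
grip_force: 51.3
```

```bash
python3 -c "
from h import *
go(.590,.028,.1665,4.5)
s=robot.get_image('scene');t=robot.get_image('top')
print('S',[b for b in blobs(s,'orange',(338,210,365,228))])
TC=robot.read_state()['eef_pos'];a=np.radians(4.6);X=np.array([np.cos(a),np.sin(a),0]);Y=np.array([-np.sin(a),np.cos(a),0])
h=np.array([.5908,.0307,.130])
f=lambda p:(proj('scene',h+p[0]*X+p[1]*Y+[0,0,p[2]])-[309.6,184.6])*8
for n,p in(('topL',(.014,-.025,.011)),('topR',(.014,.025,.011)),('coupon',(.016,0,-.052)),('tabL',(.007,-.015,.034)),('tabR',(.007,.015,.034))):
    print('want',n,f(p))
cv2.imwrite('pics/c8.png',crop(s,310,185,80,65,8)[:,:,::-1])"
```

```text
t 11.375 pos [0.5917 0.0262 0.1679] yaw 4.460399675715243 q [ 0.0444  0.4174 -0.1228  1.0298 -0.0003  1.5374] F [-0.0586  4.0511  5.4821] gap 0.013293002806908415 grip 51.305108070373535
tool shift mm [ 1.9203 -1.6026  1.431 ] zaxis [ 0.0008 -0.0002 -1.    ] rz needed -0.03960032428475735
S []
want topL [236.8513 292.1362]
want topR [415.6702 279.2874]
want coupon [318.6758 451.3765]
want tabL [271.6189 210.3041]
want tabR [380.0271 202.7207]
```

View pics/c8.png

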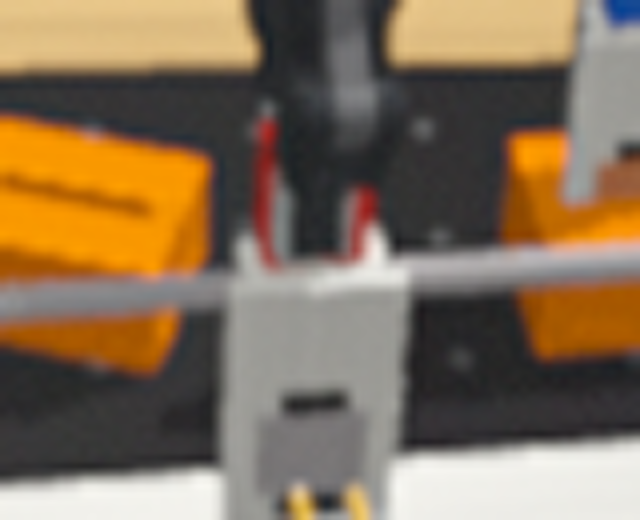

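The plate top edges are at crop 233 and 408 against the wanted 237 and 416. That puts it about 1.5–2 mm too far, so I'll nudge it back and release.

send_rows(
  increments=[
    {"x":0.002,"y":0,"z":0,"rx":0,"ry":0,"rz":0,"jaw":1},
    {"x":0,"y":0,"z":-0.001,"rx":0,"ry":0,"rz":0,"jaw":1},
    {"x":0,"y":0,"z":0,"rx":0,"ry":0,"rz":0,"jaw":0.6},
    {"x":0,"y":0,"z":0,"rx":0,"ry":0,"rz":0,"jaw":0.2},
    {"x":0,"y":0,"z":0,"rx":0,"ry":0,"rz":0,"jaw":0},
  ],
)

```text
t: 12.1
eef_pos: [0.591, 0.0289, 0.1678]
tcp_rot: [0.679, 0.734, -0.0, -0.0]
contact_force: [-0.2, -0.8, 0.2]
finger_gap: 0.0426
grip_force: 0.0
```

send_rows(
  increments=[
    {"x":0,"y":0,"z":0,"rx":0,"ry":0,"rz":0,"jaw":0},
    {"x":0,"y":0,"z":-0.01,"rx":0,"ry":0,"rz":0,"jaw":0},
    {"x":0,"y":0,"z":-0.03,"rx":0,"ry":0,"rz":0,"jaw":0},
    {"x":0,"y":0,"z":-0.04,"rx":0,"ry":0,"rz":0,"jaw":0},
    {"x":0,"y":0,"z":-0.03,"rx":0,"ry":0,"rz":0,"jaw":0},
  ],
)

```text
t: 12.72
eef_pos: [0.5919, 0.0292, 0.2809]
tcp_rot: [0.679, 0.734, 0.001, 0.001]
contact_force: [0.6, -0.0, -1.2]
finger_gap: 0.0429
grip_force: 0.0
```

```bash
python3 -c "
from h import *
go(.5455,-.2475,.25,4.5)
s=robot.get_image('scene');t=robot.get_image('top')
a=crop(s,310,170,80,75,5);b=crop(s,200,180,60,75,5)
cv2.imwrite('pics/c9.png',np.hstack([a,b])[:,:,::-1])"
```

```text
t 12.725 pos [0.5919 0.0292 0.2809] yaw 4.515585226842572 q [ 0.0493  0.367   0.0972  1.2987 -0.0001  1.5412] F [ 0.6273 -0.0385 -1.1744] gap 0.04293776724743299 grip 0.0
tool shift mm [-272.1456  -68.0807   30.799 ] zaxis [ 0.0024  0.0001 -1.    ] rz needed 0.01558522684257202
```

View pics/c9.png

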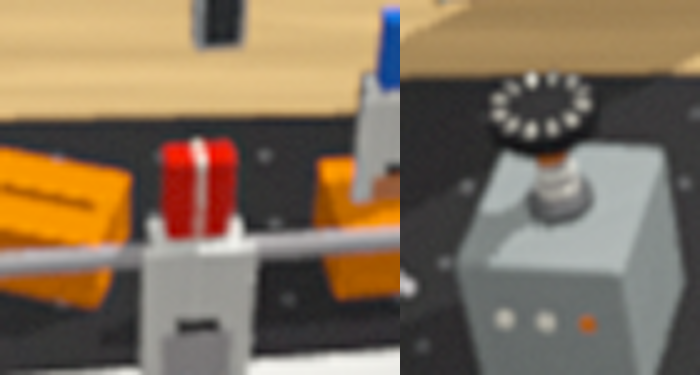

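The carrier hangs upright and is released, with plate edges at columns 339.0 and 361.0 against the wanted 339.2 and 361.6. Now the dial.

send_rows(
  increments=[
    {"x":-0.0544,"y":-0.0136,"z":0,"rx":0,"ry":0,"rz":0,"jaw":1},
    {"x":-0.0544,"y":-0.0136,"z":0,"rx":0,"ry":0,"rz":0,"jaw":1},
    {"x":-0.0544,"y":-0.0136,"z":0,"rx":0,"ry":0,"rz":0,"jaw":1},
    {"x":-0.0544,"y":-0.0136,"z":0,"rx":0,"ry":0,"rz":0,"jaw":1},
    {"x":-0.0544,"y":-0.0136,"z":0,"rx":0,"ry":0,"rz":0,"jaw":1},
  ],
)

```text
t: 13.45
eef_pos: [0.5443, -0.2489, 0.2777]
tcp_rot: [0.679, 0.734, -0.0, -0.0]
contact_force: [1.0, 0.7, 0.4]
finger_gap: 0.0003
grip_force: 0.0
```

send_rows(
  increments=[
    {"x":0,"y":0,"z":0.04,"rx":0,"ry":0,"rz":0,"jaw":1},
    {"x":0,"y":0,"z":0.04,"rx":0,"ry":0,"rz":0,"jaw":1},
    {"x":0,"y":0,"z":0.015,"rx":0,"ry":0,"rz":0,"jaw":1},
    {"x":0,"y":0,"z":0,"rx":0,"ry":0,"rz":0,"jaw":1},
  ],
)

```text
t: 13.95
eef_pos: [0.5443, -0.2469, 0.1824]
tcp_rot: [0.679, 0.734, -0.0, -0.001]
contact_force: [-0.5, -0.7, 1.1]
finger_gap: 0.0001
grip_force: 0.0
```

Creep down to detect contact.

send_rows(
  increments=[
    {"x":0,"y":0,"z":0.005,"rx":0,"ry":0,"rz":0,"jaw":1},
    {"x":0,"y":0,"z":0.001,"rx":0,"ry":0,"rz":0,"jaw":1},
    {"x":0,"y":0,"z":0,"rx":0,"ry":0,"rz":0,"jaw":1},
  ],
)

```text
t: 14.32
eef_pos: [0.5455, -0.2475, 0.1781]
tcp_rot: [0.679, 0.734, 0.0, 0.001]
contact_force: [0.1, 0.1, -0.4]
finger_gap: -0.0
grip_force: 0.0
```

send_rows(
  increments=[
    {"x":0,"y":0,"z":0.001,"rx":0,"ry":0,"rz":0,"jaw":1},
    {"x":0,"y":0,"z":0.001,"rx":0,"ry":0,"rz":0,"jaw":1},
    {"x":0,"y":0,"z":0,"rx":0,"ry":0,"rz":0,"jaw":1},
  ],
)

```text
t: 14.7
eef_pos: [0.5449, -0.2474, 0.1752]
tcp_rot: [0.679, 0.734, -0.0, -0.0]
contact_force: [0.5, 0.4, -0.3]
finger_gap: -0.0
grip_force: 0.0
```

send_rows(
  increments=[
    {"x":0,"y":0,"z":0.001,"rx":0,"ry":0,"rz":0,"jaw":1},
    {"x":0,"y":0,"z":0.001,"rx":0,"ry":0,"rz":0,"jaw":1},
    {"x":0,"y":0,"z":0,"rx":0,"ry":0,"rz":0,"jaw":1},
  ],
)

```text
t: 15.08
eef_pos: [0.545, -0.2475, 0.1737]
tcp_rot: [0.679, 0.734, 0.0, 0.0]
contact_force: [-1.1, 0.0, 4.2]
finger_gap: 0.0001
grip_force: 2.1
```

send_rows(
  increments=[
    {"x":0,"y":0,"z":0.006,"rx":0,"ry":0,"rz":0,"jaw":1},
    {"x":0,"y":0,"z":0.006,"rx":0,"ry":0,"rz":0,"jaw":1},
    {"x":0,"y":0,"z":0.006,"rx":0,"ry":0,"rz":0,"jaw":1},
    {"x":0,"y":0,"z":0.005,"rx":0,"ry":0,"rz":0,"jaw":1},
    {"x":0,"y":0,"z":0,"rx":0,"ry":0,"rz":0,"jaw":1},
  ],
)

```text
t: 15.7
eef_pos: [0.5451, -0.2475, 0.1501]
tcp_rot: [0.679, 0.734, 0.0, 0.0]
contact_force: [-1.0, -0.1, 5.7]
finger_gap: 0.0001
grip_force: 3.1
```

send_rows(
  increments=[
    {"x":0,"y":0,"z":0.004,"rx":0,"ry":0,"rz":0,"jaw":1},
    {"x":0,"y":0,"z":0,"rx":0,"ry":0,"rz":0,"jaw":1},
    {"x":0,"y":0,"z":0,"rx":0,"ry":0,"rz":0,"jaw":1},
  ],
)

```text
t: 16.08
eef_pos: [0.5451, -0.2474, 0.1464]
tcp_rot: [0.679, 0.734, 0.0, 0.0]
contact_force: [-0.9, 0.3, 5.7]
finger_gap: 0.0004
grip_force: 2.6
```

send_rows(
  increments=[
    {"x":0,"y":0,"z":0.002,"rx":0,"ry":0,"rz":0,"jaw":1},
    {"x":0,"y":0,"z":0,"rx":0,"ry":0,"rz":0,"jaw":1},
    {"x":0,"y":0,"z":0,"rx":0,"ry":0,"rz":0,"jaw":1},
    {"x":0,"y":0,"z":0,"rx":0,"ry":0,"rz":0,"jaw":1},
  ],
)

```text
t: 16.58
eef_pos: [0.5451, -0.2475, 0.1448]
tcp_rot: [0.679, 0.734, 0.0, 0.0]
contact_force: [-2.9, 0.2, 7.2]
finger_gap: -0.0002
grip_force: 3.6
```

```bash
python3 -c "
from h import *
go(.5451,-.2475,.145,4.5)
s=robot.get_image('scene');a=crop(s,310,170,80,75,5);b=crop(s,200,180,60,75,5)
cv2.imwrite('pics/c10.png',np.hstack([a,b])[:,:,::-1])"
```

```text
t 16.575 pos [ 0.5451 -0.2475  0.1448] yaw 4.5071741350469425 q [-0.4262  0.444  -0.1431  0.9831 -0.      1.0659] F [-2.8688  0.2084  7.2474] gap -0.00015812934575062883 grip 3.642420699179638
tool shift mm [-0.0073  0.0005 -0.1852] zaxis [ 0.0005 -0.0002 -1.    ] rz needed 0.007174135046942531
```

View pics/c10.png

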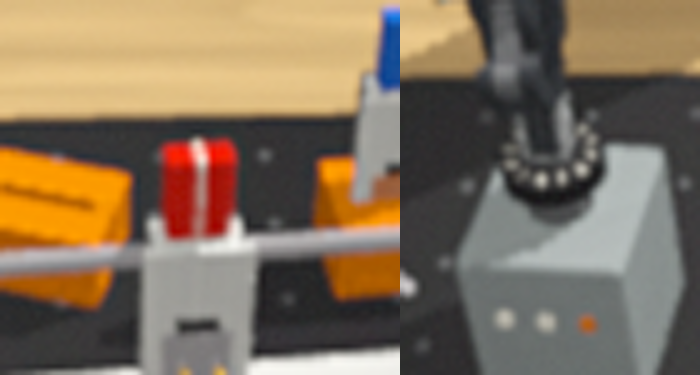

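The carrier hasn't moved and the needle tips have reached the coupon at crop (185–220,372). The dial is down about 30 mm at 7.2 N with no rings showing. I'm handing in.

```bash
python3 -c "
from plant import robot
print(robot.hand_in())"
```

```text
the job is handed in; nothing more can be done
None
```

I handed the job in with the red carrier hanging free on the orange band (within about 1 mm by camera), coupon to the needles, and the dial held about 30 mm down at roughly 7 N; the hand-in returned no verdict.

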